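# Fit the cell into the kitchen wall clock

## Robot

A 6-joint arm with a two-finger parallel gripper is mounted at the origin on a cart in front of the work surface, level with it; the furniture and walls round the work are solid. World frame = base frame: x ahead of the robot, y to its left, z up, the work surface at z = 0. Lengths are in mm, angles in rad, forces in N, time in s.
With the tool pointing down it reaches from about 275 to 750 mm from the base axis. Payload 10.2 kg.
Tool frame: the origin (TCP) lies at the centre of the arm's flange, where the gripper is bolted on; the fingertips stand 173 mm ahead of it and the grasp point (between the pads) lies 155 mm ahead of it; z points along the fingers, y is the line along which they close (so a half turn about z gives the same grasp; the last joint's range is limited). The gripper opens to 85 mm and grips with 20 to 120 N. Pads are 22 mm wide; open, the fingers measure 114 mm over their backs; the gripper's body (76 mm by 85 mm) begins 54 mm behind the grasp point. The pads swing forward as they close: fully open they stand 13 mm farther back than shut.
Start: joints at [-1.409, 0.313, 1.498, -0, 1.331, -0.223], TCP at [197.059, -486.621, 404.694] pointing down, gripper open.
Joint ranges: [-2.94, 2.94], [-0.97, 2.17], [0.19, 2.56], [-1.23, 4.37], [0.02, 3.11], [-2.88, 2.88]. Speed limits (rad/s): [2.39, 2.39, 3.01, 3.14, 3.14, 3.14].

## Interface

Orientations are given as a unit quaternion [w, x, y, z].
In Python, from rig import ctrl gives the robot as it stands.
- The arm moves only by the shell command python3 steer.py [OPENING] [FORCE], which reads ROWS from standard input. ROWS is a JSON list of rows, 1 to 8 of them, each an object with the fields trans (a list: dx, dy, dz in mm), r (a list: a rotation vector rx, ry, rz in rad); a field left out counts as zero; each row is the pose to reach, as a shift and turn from the pose commanded when the command began, along the tool's axes at that moment; what a row does not reach only later rows make up. A row lasts 1/10 s, in which the tool goes at most 50 mm and 0.15 rad, less where a joint would pass 70% of its speed; a pose out of reach is approached as far as the arm can. OPENING is the opening from 0.0 (shut) to 1.0 (fully open), set as the command begins (- or left out keeps the last). The fingers move at their own pace and stop on an object; FORCE is the grip in N (left out, the last holds). Time passes only in rows, so rows that do not move let the fingers close. It prints the time, the measured TCP pose, the force, the opening and the grip force at its end. Input that does not fit is refused with a message, and nothing moves.
- ctrl.sense(): the state, without advancing time (a new reading comes with each control period).
- ctrl.capture(name): name is "side" or "top" or "wrist"; returns the picture (384x512x3 uint8, red, green, blue); there is no depth.
- ctrl.calibration(name): a dict with "fx", "fy", "cx", "cy" (pixels), "distortion" ([k1, k2, p1, p2, k3] as OpenCV has them; the pictures are not rectified), "position" and "attitude" of the camera in the world. Camera axes: x right, y down, z forward; pixel columns grow to the right and rows downward; lengths in mm; the calibration is good to about 2 mm. A picture is of the moment at which its call begins: read the wrist's pose just before it. calibration takes no time and is no camera call; for the wrist camera it gives the pose at the moment of the call.
- ctrl.finish_job(): hands the job in; it is judged then, once.
The state is a dict: "time_s": time; "joints": joint angles; "dq": joint speeds; "tau": joint torques, N m; "eef_pos": TCP position; "ee_rot": TCP orientation; "force": force on the tool from outside, world axes, zero at the start; "wrist_torque": the same for the moment, N m; "grip_width": opening from 0.0 (shut) to 1.0 (fully open); "grip_force": force on a finger pad.
Only numpy, scipy, OpenCV 4.12 (cv2) and the standard library are available. Lean on these libraries where they do the work, as an engineer would, in place of code of your own. Each camera call takes 0.05 s, during which the arm holds its last target. There are 200 camera calls.

## Task

The wall clock lies face down on the worktop with its battery bay open: fit the loose cell into it, flat end to the coil spring, button end under the retaining lip. Press the flat end back against the spring, roll the button end down past the lip and let the cell lie level and fully home in its cradle, then let go. Be gentle: never press hard on the clock's spring, lip or cradle, and leave the other things on the worktop alone.

Things in the scene. Friction and masses are not known exactly. Their poses are not given: they have to be found in the camera images.
- clock: white wall clock lying face down, fixed, 208 mm across; back 20 mm above the worktop, rim 24 mm. Origin at the centre of its underside, z up; +x runs along the battery bay from the spring end to the lip end and points towards the robot within 0.5 rad. In the middle of its back stands the black open battery carrier, 77 mm long, 24 mm wide, along the clock's x
- bay (a point): nominal middle of the seated cell, on its axis: level, along the clock's x, 40 mm above the worktop. THE CARRIER (spring, lip, wall and cradles together) MAY STAND UP TO 9 mm EITHER WAY along the clock's x from the nominal places given by these bay points; this differs from start to start and is not measured: find it by feel or sight. It does not shift under load
- bay_cradles (a point): nominal underside of the seated cell's middle. The cell rests on two 45-degree V cradles, at x -36 to -21.5 and +15 to +26 mm from here along the clock's x, their outer tops at y = +-9 mm and about 1 mm below the cell's axis. Between them is open room for fingers beside and under the cell, down to 11 mm below its axis
- bay_spring (a point): nominal tip of the free spring: a steel dome of 3.5 mm radius on a coil, on the cell's axis, 22 mm from the bay's middle. It yields towards the clock's -x, 2 N at first touch plus 1 N per mm, for 12 mm (14 N), then a hard stop. The block behind starts 14 mm behind the free tip; its top is 3 mm above the axis
- bay_lip (a point): nominal lower edge of the retaining lip, 19.5 mm from the bay's middle, 9.8 mm above the cell's axis; the lip is 2.5 mm thick, 16 mm wide, edge rounded. The 14.5 mm body of a level cell and its button pass it only with the spring pressed in 8 mm or more (10 N); let go, the cell then springs forward until 4 mm of it lie under the lip, leaving the spring 3 mm in (5 N)
- bay_wall (a point): nominal point where the seated cell's button touches the contact wall, on the axis, 25 mm from the bay's middle; the wall's top is level with the lip's top, 12.2 mm above the axis (52 mm above the worktop)
- cell: loose AA cell, a plain grey and steel cylinder 14.5 mm in diameter and 50 mm long over the button, about 25 g, lying on the worktop; origin at its middle on its axis (7 mm above the worktop at the start); +x points along the axis to the button end (towards the robot within 0.95 rad at the start); it can roll
- cell_button (a point): outer face of the cell's button (steel stud, 5.5 mm in diameter, 1.5 mm high; the 14.5 mm body ends 1.5 mm behind this point)
- cell_flat (a point): centre of the cell's flat end, 50 mm from the button's face
- timer: red clockwork kitchen timer, 68 mm wide, 55 mm high, standing near the front edge; bystander; origin at the centre of its underside
- tuna_tin: flat food tin, 86 mm wide, 40 mm high; bystander; origin at the centre of its underside
- espresso_cup: small dark cup with a handle, 53 mm high; bystander; origin under its middle
- matchbox: matchbox lying flat, 64x112x22 mm; bystander; origin at the centre of its underside
- garlic: garlic bulb, 58 mm high; bystander; origin under its middle

How it is judged:
By the outcome, as a careful person would: the job done as asked, in the order asked, and still so for the second after the job is handed in, with the robot touching nothing.
It also fails if it takes over 64 s, if anything falls off the work surface, if the arm or the gripper's body presses on something with over 40 N, if the wrist force passes 120 N, or if a joint passes its speed limit or range.

## Working session

There is one attempt and no reset: what is moved stays moved. The work goes in short steps, Python scripts to look and compute and a shell command to move; the robot and the scene stay as the last step left them, time stands still between calls to the robot, and variables do not carry over. Pictures are saved under pics/ and viewed, at most 10 in all, crops included, and the job is handed in when it is done.

```bash
ls; mkdir -p pics; python3 - <<'E'
from rig import ctrl
import cv2,numpy as np
s=ctrl.sense();print(s)
ims=[]
for n in("top","side"):
    c=ctrl.calibration(n);print(n,c)
    im=ctrl.capture(n)[:,:,::-1];cv2.imwrite(f"pics/{n}0.png",im);ims.append(im)
cv2.imwrite("pics/top0b.png",cv2.resize(ims[0],(800,600)))
E
```

```text
pics
rig.py
steer.py
{'time_s': 0.0, 'joints': array([-1.40942305e+00,  3.13431361e-01,  1.49843503e+00,  1.77863987e-05,
        1.33099081e+00, -2.23392058e-01]), 'dq': array([-0.000702  ,  0.00068186, -0.00067268, -0.00035643, -0.00022038,
        0.00122451]), 'tau': array([-1.31650384e-03, -4.12260711e+01, -2.59742975e+01, -2.84569214e-04,
        4.08845881e-03, -2.98750592e-05]), 'eef_pos': array([ 197.04165445, -486.57709073,  404.14524631]), 'ee_rot': array([-6.31699895e-04,  9.81551668e-01,  1.91196031e-01,  2.82364391e-05]), 'force': array([ 1.02883423, -0.356101  ,  0.31739609]), 'wrist_torque': array([-0.00255407,  0.02808354,  0.05998872]), 'grip_force': 0.0, 'grip_width': 1.0000346384738878}
top {'fx': 365.60361673925587, 'fy': 365.60361673925587, 'cx': 251.79494735189834, 'cy': 194.26588724593492, 'distortion': array([0.02091046, 0.        , 0.        , 0.        , 0.        ]), 'position': array([ 478.00847505, -119.34428013,  986.32491667]), 'attitude': array([-0.03185292,  0.71618632, -0.69680154,  0.02302517])}
side {'fx': 440.86202757357677, 'fy': 440.86202757357677, 'cx': 255.1775844704503, 'cy': 195.58780441487386, 'distortion': array([-0.16968123,  0.        ,  0.        ,  0.        ,  0.        ]), 'position': array([ -94.76639689,   50.81612348, 1265.48270622]), 'attitude': array([ 0.15470794, -0.59916579,  0.76130671, -0.19359211])}
```

View pics/top0b.png

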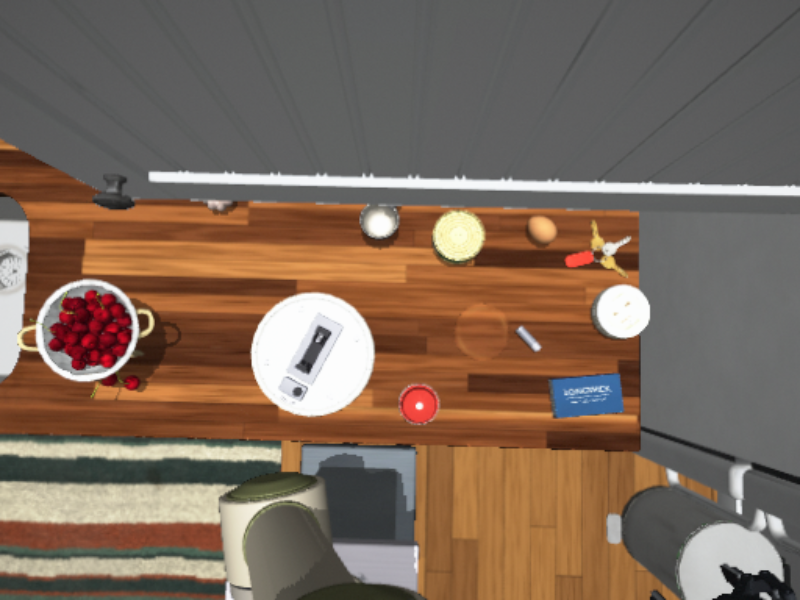

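View pics/side0.png

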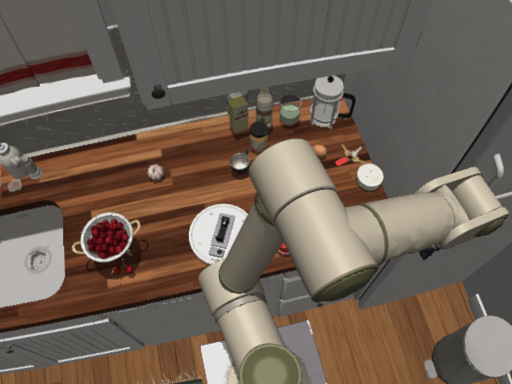

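The top picture shows the clock centred at about (313,354), with its bay rising to the upper right. The cell is at (528,339), all in the 800x600 scaling. The side picture shows the clock at (220,235), and the arm hides the cell.

```bash
cat > h.py <<'E'
import cv2,numpy as np
from scipy.spatial.transform import Rotation as R
def rot(q): return R.from_quat([q[1],q[2],q[3],q[0]])
def K(c): return np.array([[c['fx'],0,c['cx']],[0,c['fy'],c['cy']],[0,0,1.]])
def p2w(c,uv,z):
    uv=np.array(uv,float).reshape(-1,1,2)
    n=cv2.undistortPoints(uv,K(c),c['distortion']).reshape(-1,2)
    d=rot(c['attitude']).apply(np.c_[n,np.ones(len(n))])
    return c['position']+d*((z-c['position'][2])/d[:,2])[:,None]
def w2p(c,P):
    Rc=rot(c['attitude']).inv()
    X=Rc.apply(np.atleast_2d(P)-c['position'])
    return cv2.projectPoints(X,np.zeros(3),np.zeros(3),K(c),c['distortion'])[0].reshape(-1,2)
E
python3 - <<'E'
import cv2,numpy as np
from h import *
from rig import ctrl
c=ctrl.calibration("top")
im=cv2.imread("pics/top0.png")
a=cv2.resize(im[180:275,155:245],None,fx=6,fy=6,interpolation=cv2.INTER_CUBIC)
b=cv2.resize(im[200:235,320:355],None,fx=6,fy=6,interpolation=cv2.INTER_CUBIC)
o=np.zeros((570,760,3),np.uint8);o[:570,:540]=a;o[:210,545:755]=b
cv2.imwrite("pics/crop1.png",o)
print(p2w(c,[[338,217]],7),p2w(c,[[200.3,226.5]],22))
E
```

```text
[[ 499.49809943 -337.28186608    7.        ]] [[464.18041795  26.79374615  22.        ]]
```

View pics/crop1.png

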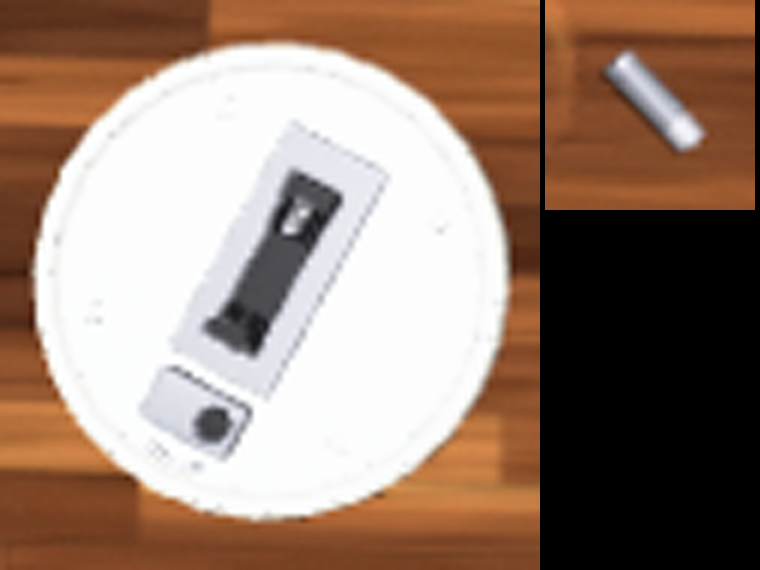

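The crop shows the spring (steel) at crop (297,215) and the lip end at (231,335). The cell runs from its flat end at (622,58) to its button end at (688,137), all in crop pixels. Next I'll go over the cell.

```bash
cat >> h.py <<'E'
def toolR(yaw,tilt=0): # tool z down, tool x at yaw; tilt>0: nose of tool x down (button end, -x, up)
    c,s=np.cos(yaw),np.sin(yaw)
    return R.from_matrix(np.array([[c,s,0],[s,-c,0],[0,0,-1]]))*R.from_rotvec([0,-tilt,0]) if 0 else R.from_matrix(np.array([[c,s,0],[s,-c,0],[0,0,-1.]]))*R.from_rotvec([0,-tilt,0])
def row(s,pos,Rt):
    R0=rot(s['ee_rot']);print('row',np.round(np.r_[R0.inv().apply(np.array(pos)-s['eef_pos']),(R0.inv()*Rt).as_rotvec()],3).tolist())
E
sed -i 's/^    return R.from_matrix.* if 0 else /    return /' h.py
python3 - <<'E'
from h import *
from rig import ctrl
c=ctrl.calibration("top")
f,b=[[320+(u-545)/6,200+v/6] for u,v in((618,64),(693,140))]
P=p2w(c,[f,b],7);print(P,np.linalg.norm(P[1]-P[0]))
a=P[1]-P[0];yc=np.arctan2(a[1],a[0]);print(yc)
cl=[[155+u/6,180+v/6] for u,v in((293,121),(388,175),(268,398),(170,347),(312,182),(231,340))]
Q=p2w(c,cl,20);print(Q.round(1))
s=ctrl.sense()
print(toolR(0.385).as_matrix().round(2), rot(s['ee_rot']).as_matrix().round(2), toolR(0,.5).apply([1,0,0]))
row(s,[P[:,0].mean(),P[:,1].mean(),330],toolR(yc+np.pi))
w=ctrl.calibration("wrist");print(w['fx'],rot(s['ee_rot']).inv().apply(w['position']-s['eef_pos']),(rot(s['ee_rot']).inv()*rot(w['attitude'])).as_matrix().round(2))
E
```

```text
[[ 515.92746284 -321.6456701     7.        ]
 [ 483.18967883 -355.06193969    7.        ]] 46.780440093699156
-2.3459387043745963
[[533.9  20.4  20. ]
 [511.2 -22.4  20. ]
 [412.3  26.7  20. ]
 [433.3  70.6  20. ]
 [507.2  11.   20. ]
 [437.1  43.9  20. ]]
[[ 0.93  0.38  0.  ]
 [ 0.38 -0.93  0.  ]
 [ 0.    0.   -1.  ]] [[ 0.93  0.38 -0.  ]
 [ 0.38 -0.93  0.  ]
 [ 0.   -0.   -1.  ]] [ 0.87758256  0.         -0.47942554]
row [336.006, -23.734, 74.294, -0.001, -0.001, -0.411]
302.7272634945669 [69.53571452  1.63092022 30.81161864] [[-0.   -0.96 -0.28]
 [ 1.   -0.    0.  ]
 [-0.   -0.28  0.96]]
```

```bash
echo '[{"trans": [45,-3,10],"r": [0,0,-0.06]},{"trans": [95,-7,20],"r": [0,0,-0.12]},{"trans": [145,-10,32],"r": [0,0,-0.18]},{"trans": [195,-14,43],"r": [0,0,-0.24]},{"trans": [245,-17,54],"r": [0,0,-0.3]},{"trans": [295,-21,65],"r": [0,0,-0.36]},{"trans": [336,-24,74],"r": [0,0,-0.41]},{"trans": [336,-24,74],"r": [0,0,-0.41]}]' | python3 steer.py 1.0 && python3 - <<'E'
from h import *
from rig import ctrl
s=ctrl.sense();w=ctrl.calibration("wrist")
im=ctrl.capture("wrist")[:,:,::-1];cv2.imwrite("pics/w1.png",im)
np.savez("w1.npz",pos=w['position'],att=w['attitude'],ep=s['eef_pos'],er=s['ee_rot'])
print(s['time_s'],s['eef_pos'],w2p(w,[[499.5,-338.4,7]]))
E
```

```text
time_s: 0.9
eef_pos: [503.0, -335.0, 328.4]
ee_rot: [-0.002, 0.921, 0.39, -0.0]
force: [-1.2, -0.7, -1.1]
grip_width: 0.997
grip_force: 0.0
0.9 [ 502.95201345 -335.01111969  328.43955187] [[251.52981462 175.84164101]]
```

View pics/w1.png

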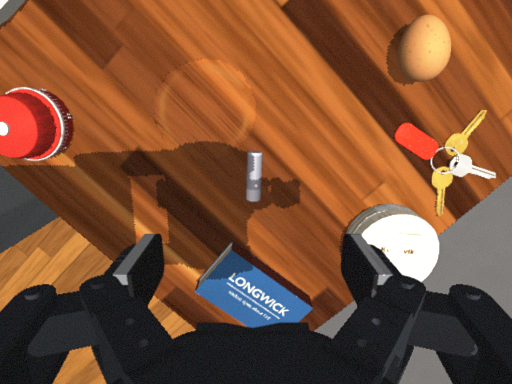

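The wrist picture shows the cell from about (255,152) to (253,202), nearly upright in the image. I'll refine that numerically.

```bash
python3 - <<'E'
from h import *
from rig import ctrl
d=np.load("w1.npz");w=ctrl.calibration("wrist");w['position']=d['pos'];w['attitude']=d['att']
im=cv2.imread("pics/w1.png");r=im[140:215,235:275]
hsv=cv2.cvtColor(r,cv2.COLOR_BGR2HSV)
m=((hsv[...,1]<80)&(hsv[...,2]>70)).astype(np.uint8)
n,l,st,ce=cv2.connectedComponentsWithStats(m);k=1+np.argmax(st[1:,4]);print(st[k])
ys,xs=np.nonzero(l==k)
for y in range(ys.min(),ys.max()+1):
  if y%4==0 or y>ys.max()-5 or y<ys.min()+4: x=xs[ys==y];print(y+140,x.min()+235,x.max()+235,end='; ')
rect=cv2.minAreaRect(np.c_[xs,ys].astype(np.float32));print(rect)
box=cv2.boxPoints(rect)+[235,140]
t=box[np.argsort(box[:,1])];e=[t[:2].mean(0),t[2:].mean(0)]
P=p2w(w,e,7);a=P[1]-P[0];print(P,np.linalg.norm(a),np.arctan2(a[1],a[0])+np.pi,P.mean(0))
E
```

```text
[ 11  11  16  51 754]
151 249 258; 152 247 261; 153 247 261; 154 247 261; 156 247 261; 160 247 261; 164 247 261; 168 247 261; 172 247 261; 176 246 261; 180 246 261; 184 246 260; 188 246 260; 192 246 260; 196 246 260; 197 246 260; 198 246 260; 199 246 259; 200 248 259; 201 250 257; ((18.5, 36.0), (50.0, 15.0), 90.0)
[[ 518.14778231 -321.9210139     7.        ]
 [ 482.61359306 -358.67169561    7.        ]] 51.120360050737695 0.8022257182915631 [ 500.38068768 -340.29635475    7.        ]
```

```bash
python3 - <<'E'
from h import *
from rig import ctrl
s=ctrl.sense();row(s,[500,-339.6,176],toolR(.787));print(s['eef_pos'],s['force'])
E
```

```text
row [-2.926, 1.663, 153.229, -0.002, -0.0, 0.012]
[ 501.10035229 -336.61120689  329.23320563] [ 0.09178576 -0.15241905 -0.01131222]
```

```bash
echo '[{"trans": [-2,1,45],"r": [0,0,0.01]},{"trans": [-3,2,95],"r": [0,0,0.01]},{"trans": [-3,2,130],"r": [0,0,0.01]},{"trans": [-3,2,145],"r": [0,0,0.01]},{"trans": [-3,2,152],"r": [0,0,0.01]},{"trans": [-3,2,152],"r": [0,0,0.01]}]' | python3 steer.py 0.5 20 && python3 - <<'E'
from h import *
from rig import ctrl
s=ctrl.sense();row(s,[500,-339.6,176],toolR(.787))
im=ctrl.capture("wrist")[:,:,::-1];cv2.imwrite("pics/w2.png",im)
E
```

```text
time_s: 1.55
eef_pos: [498.7, -342.4, 179.5]
ee_rot: [0.0, 0.924, 0.382, 0.0]
force: [0.3, -0.2, 0.7]
grip_width: 0.496
grip_force: 0.0
row [2.844, -1.07, 3.475, 0.001, 0.0, -0.003]
```

View pics/w2.png

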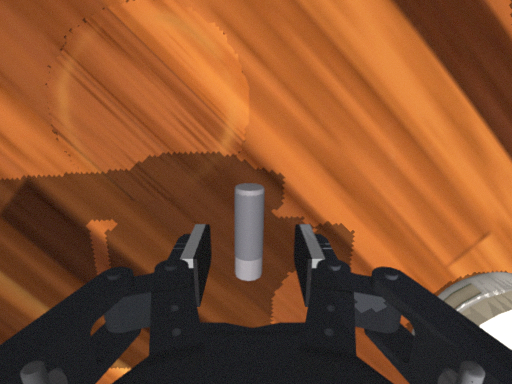

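The wrist picture shows the cell between the pads, with its axis at column ~249 and its ends at rows ~186 and ~278. The pad faces are at columns 210 and 295, so the cell is centred.

```bash
echo '[{"trans": [0,-1,2]},{"trans": [0,-1,2]},{"trans": [0,-1,2]}]' | python3 steer.py && python3 - <<'E'
from h import *
from rig import ctrl
s=ctrl.sense();w=ctrl.calibration("wrist");print(s['eef_pos'])
im=ctrl.capture("wrist")[:,:,::-1];cv2.imwrite("pics/w3.png",im)
r=im[150:310,225:280];hsv=cv2.cvtColor(np.ascontiguousarray(r),cv2.COLOR_BGR2HSV)
m=((hsv[...,1]<60)&(hsv[...,2]>60)).astype(np.uint8)
n,l,st,ce=cv2.connectedComponentsWithStats(m);k=1+np.argmax(st[1:,4]);x,y,W,H,_=st[k];print(x+225,y+150,W,H)
u=x+225+W/2
for z in(7,14.5):
  P=p2w(w,[[u,y+150],[u,y+150+H],[u,y+150+H/2]],z)
  print(z,[rot(s['ee_rot']).inv().apply(p-s['eef_pos']).round(1) for p in P])
E
```

```text
time_s: 1.9
eef_pos: [498.2, -341.1, 177.4]
ee_rot: [0.001, 0.924, 0.382, 0.0]
force: [-0.1, 0.2, 0.1]
grip_width: 0.5
grip_force: 0.0
[ 498.20261024 -341.12977026  177.40317524]
237 185 30 99
7 [array([ 28.8,   1.3, 170.4]), array([-26.1,   1.3, 170.4]), array([  2.9,   1.3, 170.4])]
14.5 [array([ 31. ,   1.3, 162.9]), array([-21. ,   1.3, 162.9]), array([  6.4,   1.3, 162.9])]
```

```bash
echo '[{"trans": [2.5,1,2.5]},{"trans": [2.5,1,2.5]}]' | python3 steer.py && echo '[{},{},{},{},{},{}]' | python3 steer.py 0.0 60 && python3 - <<'E'
from h import *
from rig import ctrl
s=ctrl.sense();print(s['eef_pos'])
row(s,[470,15,320],toolR(-.45))
E
```

```text
time_s: 2.15
eef_pos: [500.8, -339.8, 173.9]
ee_rot: [-0.0, 0.924, 0.383, -0.0]
force: [-0.3, 0.1, -0.0]
grip_width: 0.499
grip_force: 0.0
time_s: 2.75
eef_pos: [500.6, -340.1, 174.4]
ee_rot: [0.0, 0.924, 0.382, 0.0]
force: [0.3, 0.9, 2.7]
grip_width: 0.14
grip_force: 58.7
[ 500.62974921 -340.0694622   174.35828892]
row [229.257, -272.801, -145.755, 0.0, -0.0, 1.235]
```

```bash
echo '[{"trans": [0,0,-30]},{"trans": [0,0,-70]},{"trans": [20,-25,-90],"r": [0,0,0.14]},{"trans": [40,-60,-90],"r": [0,0,0.28]},{"trans": [60,-100,-90],"r": [0,0,0.42]},{"trans": [80,-140,-90],"r": [0,0,0.56]},{"trans": [90,-175,-90],"r": [0,0,0.7]},{"trans": [100,-210,-90],"r": [0,0,0.84]}]' | python3 steer.py && python3 - <<'E'
from h import *
from rig import ctrl
s=ctrl.sense();print(s['eef_pos'],s['joints'].round(2),s['grip_force'])
row(s,[401,58,252],toolR(-.461))
E
```

```text
time_s: 3.55
eef_pos: [422.0, -119.3, 264.1]
ee_rot: [-0.0, 1.0, -0.03, -0.0]
force: [0.9, 1.3, -0.5]
grip_width: 0.139
grip_force: 58.8
[ 421.97240705 -119.29259312  264.11540309] [-0.54  0.31  1.92 -0.    0.91  1.09] 58.75992178916931
row [-31.681, -175.694, 12.131, -0.0, 0.0, 0.4]
```

```bash
echo '[{"trans": [-8,-40,4],"r": [0,0,0.1]},{"trans": [-16,-85,8],"r": [0,0,0.2]},{"trans": [-24,-130,12],"r": [0,0,0.3]},{"trans": [-30,-165,12],"r": [0,0,0.4]},{"trans": [-31,-174,12],"r": [0,0,0.4]},{"trans": [-31,-174,12],"r": [0,0,0.4]},{"trans": [-31,-174,12],"r": [0,0,0.4]}]' | python3 steer.py && python3 - <<'E'
from h import *
from rig import ctrl
s=ctrl.sense();w=ctrl.calibration("wrist")
im=ctrl.capture("wrist")[:,:,::-1];cv2.imwrite("pics/w4.png",im)
np.savez("w4.npz",pos=w['position'],att=w['attitude'],ep=s['eef_pos'],er=s['ee_rot'])
print(s['eef_pos'])
cv2.imwrite("pics/w4b.png",cv2.resize(im[0:300,80:480],(800,600),interpolation=cv2.INTER_CUBIC))
E
```

```text
time_s: 4.25
eef_pos: [401.9, 54.0, 252.2]
ee_rot: [0.0, 0.974, -0.225, 0.0]
force: [0.5, -0.1, 0.2]
grip_width: 0.138
grip_force: 58.8
[401.87113563  53.96125533 252.2435116 ]
```

View pics/w4b.png

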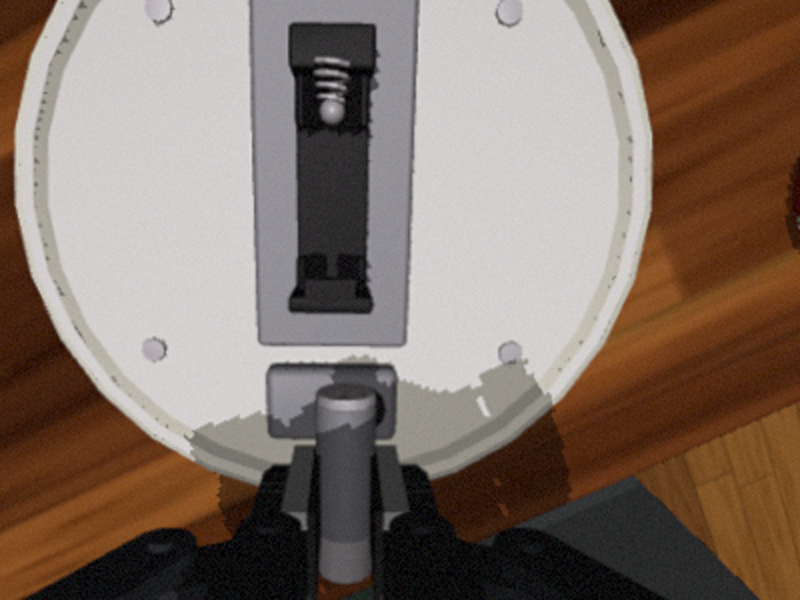

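The wrist picture shows the following, in 2x crop pixels:
- Spring ball at (332,110).
- Spring block top from row 24 to row 67, columns 290–376.
- Lip and wall top from row 278 to row 311, columns 290–372.
- Held cell, flat end towards the spring, at column ~346, rows 385–580.

```bash
python3 - <<'E'
from h import *
from rig import ctrl
d=np.load("w4.npz");w=ctrl.calibration("wrist");w['position']=d['pos'];w['attitude']=d['att']
Rt=rot(d['er'])
for n,u,v,z,xb in(("ball",332,110,40,-25.5),("blk_in",333,67,43,-36),("blk_out",333,24,43,-48),("lip",331,278,52,19.5),("wallout",331,311,52,28.5),("panelT",334,0,20,0),("panelB",332,344,20,0),
 ("cellflat_top",346,398,252.2-167.1+7.25,0),("cellbtn_top",345,545,252.2-167.1+7.25,0),):
  P=p2w(w,[[80+u/2,v/2]],z)[0];t=Rt.inv().apply(P-d['ep'])
  print(n,P.round(1),'tool',t.round(1),'bay mid tool x',(t[0]+xb).round(1))
print(Rt.as_matrix()[:,0])
E
```

```text
ball [487.8  14.1  40. ] tool [ 94.6  -2.  212.3] bay mid tool x 69.1
blk_in [497.2   9.1  43. ] tool [105.3  -1.6 209.3] bay mid tool x 69.3
blk_out [506.9   4.3  43. ] tool [116.1  -1.5 209.3] bay mid tool x 68.1
lip [447.   34.4  52. ] tool [ 49.   -2.3 200.3] bay mid tool x 68.5
wallout [438.6  38.6  52. ] tool [ 39.7  -2.3 200.3] bay mid tool x 68.2
panelT [518.2  -1.1  20. ] tool [128.6  -1.6 232.3] bay mid tool x 128.6
panelB [423.2  46.6  20. ] tool [ 22.4  -2.8 232.3] bay mid tool x 22.4
cellflat_top [425.7  40.3  92.4] tool [ 27.3   1.8 159.9] bay mid tool x 27.3
cellbtn_top [391.9  57.   92.4] tool [-10.4   1.6 159.9] bay mid tool x -10.4
[ 8.98542198e-01 -4.38886953e-01  4.01613743e-04]
```

```bash
cat >> h.py <<'E'
_d=np.load("w4.npz");YAW=-0.465
B=_d['ep']+rot(_d['er']).apply([68.6,-3.8,0]);B[2]=40
U=np.array([np.cos(YAW),np.sin(YAW),0])
FT=np.array([25,0,167.1])
def tgt(s,xf,zf,th): # flat-end centre at clock x=xf (carrier frame), zf above axis
    Rt=toolR(YAW,th);p=B-U*xf+[0,0,zf]-Rt.apply(FT);row(s,p,Rt);return p
def where(s):
    Rm=rot(s['ee_rot']);f=s['eef_pos']+Rm.apply(FT)-B;a=-Rm.as_matrix()[:,0]
    F=s['force'];print('t',round(s['time_s'],2),'xf %.2f yf %.2f zf %.2f tilt %.3f yaw %.4f'%(-f@U,f@np.array([U[1],-U[0],0]),f[2],np.arcsin(a[2]),np.arctan2(-a[1],-a[0])),'F clock x %.1f y %.1f z %.1f'%(-F@U,F@np.array([-U[1],U[0],0])*-1,F[2]),'grip',s['grip_force'].round(1))
E
python3 - <<'E'
from h import *
from rig import ctrl
s=ctrl.sense();print(B);where(s);print(tgt(s,-18,35,.5))
E
```

```text
[465.17890107  27.26807093  40.        ]Traceback (most recent call last):
  File "<stdin>", line 3, in <module>
  File "h.py", line 27, in where
    F=s['force'];print('t',round(s['time_s'],2),'xf %.2f yf %.2f zf %.2f tilt %.3f yaw %.4f'%(-f@U,f@np.array([U[1],-U[0],0]),f[2],np.arcsin(a[2]),np.arctan2(-a[1],-a[0])),'F clock x %.1f y %.1f z %.1f'%(-F@U,F@np.array([-U[1],U[0],0])*-1,F[2]),'grip',s['grip_force'].round(1))
                                                                                                                                                                                                                                                            ^^^^^^^^^^^^^^^^^^^^^
AttributeError: 'float' object has no attribute 'round'
```

```bash
sed -i "s/s\['grip_force'\].round(1)/round(float(s['grip_force']),1)/" h.py; python3 - <<'E'
from h import *
from rig import ctrl
s=ctrl.sense();where(s);print(tgt(s,-18,35,.5))
E
```

```text
t 4.3 xf 43.36 yf 4.54 zf 45.13 tilt -0.000 yaw -0.4555 F clock x -0.4 y -0.6 z -0.3 grip 58.8
row [144.616, -3.389, 18.639, 0.002, -0.5, 0.009]
[533.26347373  -6.88938956 233.62968456]
```

```bash
echo '[{"trans": [36,-1,4],"r": [0,-0.12,0]},{"trans": [72,-2,8],"r": [0,-0.25,0]},{"trans": [108,-3,13],"r": [0,-0.38,0]},{"trans": [144,-3.4,18],"r": [0,-0.5,0.009]},{"trans": [144.6,-3.4,18.6],"r": [0.002,-0.5,0.009]},{"trans": [144.6,-3.4,18.6],"r": [0.002,-0.5,0.009]},{"trans": [144.6,-3.4,18.6],"r": [0.002,-0.5,0.009]}]' | python3 steer.py && python3 - <<'E'
from h import *
from rig import ctrl
s=ctrl.sense();where(s);tgt(s,-18,1,.5);print(s['joints'].round(2))
im=ctrl.capture("wrist")[:,:,::-1];cv2.imwrite("pics/w5.png",im)
E
```

```text
time_s: 5.0
eef_pos: [532.3, -6.2, 233.7]
ee_rot: [-0.057, 0.943, -0.223, -0.241]
force: [0.5, -0.0, -0.3]
grip_width: 0.14
grip_force: 58.8
t 5.0 xf -16.87 yf -0.18 zf 35.04 tilt 0.500 yaw -0.4648 F clock x -0.5 y -0.2 z -0.3 grip 58.8
row [17.362, 0.216, 29.324, 0.0, -0.0, 0.0]
[-0.25  0.61  1.57  0.1   1.46  1.75]
```

View pics/w5.png

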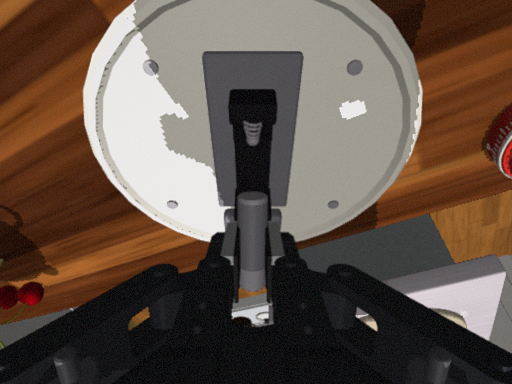

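The wrist picture shows the cell's flat end at (253,195), in line with the spring at (252,135) and the block's middle at column 253. The lateral fit is good.

```bash
echo '[{"trans": [5,0.2,9]},{"trans": [9,0.2,16]},{"trans": [13,0.2,22]},{"trans": [13,0.2,22]},{"trans": [13,0.2,22]}]' | python3 steer.py && python3 - <<'E'
from h import *
from rig import ctrl
s=ctrl.sense();where(s);tgt(s,-17.5,1,.5)
E
```

```text
time_s: 5.55
eef_pos: [533.6, -6.4, 207.9]
ee_rot: [-0.057, 0.943, -0.223, -0.241]
force: [-0.0, -0.7, -0.5]
grip_width: 0.14
grip_force: 58.8
t 5.55 xf -18.05 yf -0.53 zf 9.30 tilt 0.500 yaw -0.4644 F clock x -0.3 y 0.7 z -0.5 grip 58.8
row [3.455, 0.626, 7.555, 0.001, 0.0, 0.001]
```

```bash
echo '[{"trans": [1.5,0.4,3.5]},{"trans": [3.4,0.5,7.5]},{"trans": [3.4,0.5,7.5]},{"trans": [3.4,0.5,7.5]}]' | python3 steer.py && python3 - <<'E'
from h import *
from rig import ctrl
s=ctrl.sense();where(s);tgt(s,-21.5,1,.5)
E
```

```text
time_s: 5.95
eef_pos: [532.8, -6.6, 199.8]
ee_rot: [-0.057, 0.943, -0.223, -0.241]
force: [0.1, -0.4, 0.2]
grip_width: 0.143
grip_force: 58.8
t 5.95 xf -17.46 yf -0.01 zf 1.16 tilt 0.500 yaw -0.4645 F clock x -0.3 y 0.3 z 0.2 grip 58.8
row [3.596, 0.095, -1.79, 0.001, 0.0, 0.0]
```

```bash
for i in 1; do :; done; echo '[{"trans": [1.8,0,-1]},{"trans": [3.6,0.1,-1.9]},{"trans": [3.6,0.1,-1.9]},{"trans": [3.6,0.1,-1.9]}]' | python3 steer.py && python3 -c "
from h import *
from rig import ctrl
where(ctrl.sense())" && echo '[{"trans": [0.9,0,-0.5]},{"trans": [1.8,0,-1]},{"trans": [1.8,0,-1]},{"trans": [1.8,0,-1]}]' | python3 steer.py && python3 -c "
from h import *
from rig import ctrl
where(ctrl.sense())"
```

```text
time_s: 6.35
eef_pos: [536.3, -8.4, 199.8]
ee_rot: [-0.057, 0.943, -0.223, -0.241]
force: [-1.7, 0.9, 0.8]
grip_width: 0.141
grip_force: 58.8
t 6.35 xf -21.31 yf 0.06 zf 1.18 tilt 0.501 yaw -0.4644 F clock x 1.9 y -0.1 z 0.8 grip 58.8
time_s: 6.75
eef_pos: [538.2, -9.4, 199.7]
ee_rot: [-0.057, 0.943, -0.223, -0.241]
force: [-3.7, 2.2, 1.0]
grip_width: 0.138
grip_force: 58.7
t 6.75 xf -23.38 yf 0.10 zf 1.16 tilt 0.501 yaw -0.4645 F clock x 4.3 y -0.3 z 1.0 grip 58.7
```

```bash
echo '[{"trans": [1.7,0,-0.9]},{"trans": [3.4,-0.1,-1.9]},{"trans": [5.1,-0.1,-2.8]},{"trans": [6.9,-0.1,-3.7]},{"trans": [6.9,-0.1,-3.7]},{"trans": [6.9,-0.1,-3.7]}]' | python3 steer.py && python3 -c "
from h import *
from rig import ctrl
s=ctrl.sense();where(s)
tgt(s,-31.3,0.8,.36);tgt(s,-31.4,0.6,.24);tgt(s,-31.4,.5,.12);tgt(s,-31.4,.4,0)"
```

```text
time_s: 7.35
eef_pos: [544.6, -12.4, 199.4]
ee_rot: [-0.057, 0.942, -0.223, -0.243]
force: [-9.1, 5.1, 3.4]
grip_width: 0.14
grip_force: 58.6
t 7.35 xf -29.90 yf 0.03 zf 1.03 tilt 0.505 yaw -0.4643 F clock x 10.4 y -0.4 z 3.4 grip 58.6
row [-22.489, 0.137, 4.879, 0.001, 0.145, 0.001]
row [-41.317, 0.118, 12.014, 0.001, 0.265, 0.001]
row [-59.306, 0.096, 21.335, 0.001, 0.385, 0.001]
row [-76.059, 0.072, 32.749, 0.001, 0.505, 0.001]
```

```bash
echo '[{"trans": [-10.5,0.1,1.8],"r": [0,0.07,0]},{"trans": [-22.5,0.1,4.9],"r": [0,0.145,0]},{"trans": [-32,0.1,8],"r": [0,0.205,0]},{"trans": [-41.3,0.1,12],"r": [0,0.265,0]},{"trans": [-41.3,0.1,12],"r": [0,0.265,0]},{"trans": [-41.3,0.1,12],"r": [0,0.265,0]}]' | python3 steer.py && python3 -c "
from h import *
from rig import ctrl
s=ctrl.sense();where(s)
tgt(s,-31.3,.5,.18);tgt(s,-31.3,.5,.12);tgt(s,-31.3,.4,.06);tgt(s,-31.3,.4,0)"
```

```text
time_s: 7.95
eef_pos: [506.6, 6.6, 208.8]
ee_rot: [-0.027, 0.966, -0.228, -0.116]
force: [-8.8, 5.7, 4.1]
grip_width: 0.14
grip_force: 59.0
t 7.95 xf -30.93 yf 0.06 zf 0.55 tilt 0.240 yaw -0.4639 F clock x 10.4 y -1.2 z 4.1 grip 59.0
row [-9.561, 0.094, 1.752, 0.001, 0.06, 0.001]
row [-19.411, 0.08, 4.145, 0.001, 0.12, 0.001]
row [-29.076, 0.066, 7.22, 0.001, 0.18, 0.001]
row [-38.568, 0.052, 10.774, 0.001, 0.24, 0.001]
```

```bash
echo '[{"trans": [1.2,0,-0.3]},{"trans": [1.2,0,-0.3]},{"trans": [-8.4,0.1,1.5],"r": [0,0.06,0]},{"trans": [-18.2,0.1,3.8],"r": [0,0.12,0]},{"trans": [-18.2,0.1,3.8],"r": [0,0.12,0]},{"trans": [-18.2,0.1,3.8],"r": [0,0.12,0]}]' | python3 steer.py && python3 -c "
from h import *
from rig import ctrl
s=ctrl.sense();where(s)
tgt(s,-32.3,.4,.06);tgt(s,-32.3,.3,0)"
```

```text
time_s: 8.55
eef_pos: [489.8, 14.9, 209.2]
ee_rot: [-0.013, 0.971, -0.229, -0.059]
force: [-10.3, 7.5, 4.8]
grip_width: 0.138
grip_force: 59.1
t 8.55 xf -32.28 yf 0.15 zf 0.27 tilt 0.120 yaw -0.4639 F clock x 12.6 y -2.1 z 4.8 grip 59.1
row [-10.049, -0.013, 1.689, 0.001, 0.06, 0.001]
row [-19.884, -0.026, 4.188, 0.001, 0.12, 0.001]
```

```bash
echo '[{"trans": [-10,0,1.3],"r": [0,0.06,0]},{"trans": [-10,0,1.3],"r": [0,0.06,0]},{"trans": [-19.8,0,3.8],"r": [0,0.12,0]},{"trans": [-19.8,0,3.8],"r": [0,0.12,0]},{"trans": [-19.8,0,3.8],"r": [0,0.12,0]}]' | python3 steer.py && python3 - <<'E'
from h import *
from rig import ctrl
s=ctrl.sense();where(s);tgt(s,-24.2,.4,0)
im=ctrl.capture("wrist")[:,:,::-1];cv2.imwrite("pics/w6.png",im)
cv2.imwrite("pics/w6b.png",cv2.resize(im[90:340,130:380],(600,600),interpolation=cv2.INTER_CUBIC))
E
```

```text
time_s: 9.05
eef_pos: [471.8, 23.9, 207.4]
ee_rot: [0.0, 0.973, -0.23, -0.0]
force: [-10.3, 6.8, 2.3]
grip_width: 0.145
grip_force: 59.2
t 9.05 xf -32.25 yf 0.21 zf 0.29 tilt 0.001 yaw -0.4639 F clock x 12.3 y -1.5 z 2.3 grip 59.2
row [-8.177, -0.05, -0.085, 0.001, 0.001, 0.001]
```

View pics/w6b.png

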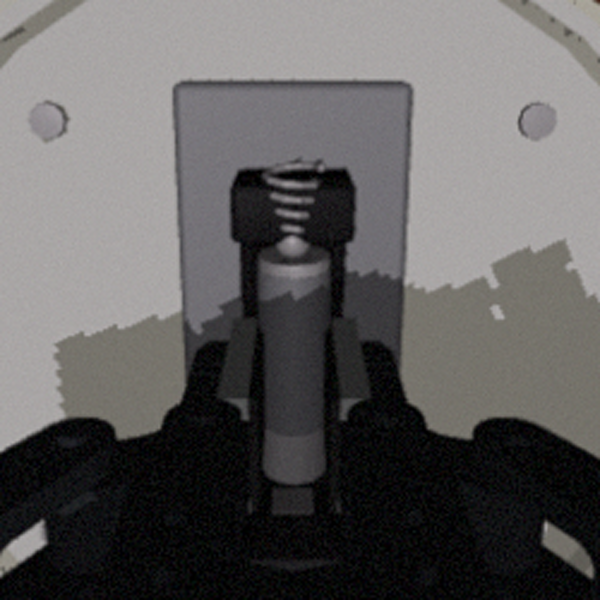

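The wrist picture shows the cell level at the axis height. Its flat end (295,262) is on the spring dome and its button end is at (293,480), just short of the lip and wall. Next I'll ease it forward under the lip.

```bash
echo '[{"trans": [-2,0,0]},{"trans": [-4,0,0]},{"trans": [-6,0,0]},{"trans": [-6,0,0]},{"trans": [-6,0,0]}]' | python3 steer.py && python3 -c "
from h import *
from rig import ctrl
s=ctrl.sense();where(s);tgt(s,-24.2,.2,0)"
```

```text
time_s: 9.6
eef_pos: [467.1, 26.2, 207.6]
ee_rot: [0.001, 0.973, -0.23, 0.001]
force: [-5.9, 4.9, 0.4]
grip_width: 0.138
grip_force: 59.0
t 9.6 xf -27.48 yf 0.22 zf 0.52 tilt -0.002 yaw -0.4642 F clock x 7.5 y -1.8 z 0.4 grip 59.0
row [-2.979, -0.117, 0.27, 0.001, -0.002, 0.001]
```

```bash
echo '[{"trans": [-1,0,0.2]},{"trans": [-2,0,0.3]},{"trans": [-3,0,0.4]},{"trans": [-3,0,0.4]},{"trans": [-3,0,0.4]}]' | python3 steer.py && python3 -c "
from h import *
from rig import ctrl
s=ctrl.sense();where(s)"
```

```text
time_s: 10.1
eef_pos: [464.8, 27.3, 207.5]
ee_rot: [0.001, 0.973, -0.23, 0.002]
force: [-4.5, 3.2, 1.4]
grip_width: 0.14
grip_force: 59.0
t 10.1 xf -25.22 yf 0.16 zf 0.45 tilt -0.004 yaw -0.4642 F clock x 5.5 y -0.9 z 1.4 grip 59.0
```

```bash
echo '[{"trans": [0,0,0.2]},{"trans": [0,0,0.2]},{"trans": [0,0,0.2]}]' | python3 steer.py - 20 && echo '[{},{},{},{}]' | python3 steer.py 0.4 && echo '[{"trans": [0,0,-15]},{"trans": [0,0,-50]},{"trans": [-40,0,-70]},{"trans": [-70,0,-70]},{"trans": [-70,0,-70]},{"trans": [-70,0,-70]}]' | python3 steer.py && python3 - <<'E'
from h import *
from rig import ctrl
s=ctrl.sense();where(s)
im=ctrl.capture("wrist")[:,:,::-1];cv2.imwrite("pics/w7.png",im)
cv2.imwrite("pics/w7b.png",cv2.resize(im[0:250,130:380],(600,600),interpolation=cv2.INTER_CUBIC))
E
```

```text
time_s: 10.4
eef_pos: [464.8, 27.3, 207.4]
ee_rot: [0.001, 0.973, -0.23, 0.002]
force: [-5.0, 5.0, 2.1]
grip_width: 0.139
grip_force: 59.2
time_s: 10.8
eef_pos: [465.3, 27.0, 207.5]
ee_rot: [0.001, 0.973, -0.23, 0.003]
force: [0.4, -0.3, 0.1]
grip_width: 0.398
grip_force: 0.0
time_s: 11.4
eef_pos: [402.4, 58.7, 277.4]
ee_rot: [0.001, 0.973, -0.23, 0.003]
force: [-0.6, -0.1, 0.3]
grip_width: 0.402
grip_force: 0.0
t 11.4 xf 44.16 yf 0.07 zf 70.48 tilt -0.006 yaw -0.4639 F clock x 0.4 y 0.4 z 0.3 grip 0.0
```

View pics/w7b.png

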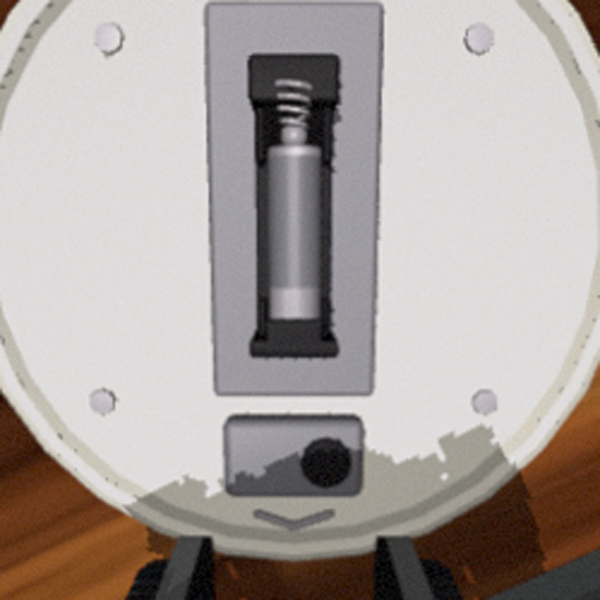

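The picture shows the cell lying in line in the carrier. Its flat end is on the dome at (294,147), and its button end disappears under the lip at row 320. Before handing in I'll check those rows against predicted projections.

```bash
python3 - <<'E'
from h import *
from rig import ctrl
s=ctrl.sense();w=ctrl.calibration("wrist")
B2=B+0;
def pr(n,x,z):
    P=B-U*x;P[2]=40+z;p=w2p(w,[P])[0];print(n,((p-[130,0])*2.4).round(0))
pr("flat top edge",-25,7.25);pr("flat top edge if not fwd (-3)",-28,7.25);pr("flat bottom",-25,-7)
pr("body end top",23.5,7.25);pr("lip top edge",19.5,12.2);pr("lip low edge",19.5,9.8);pr("wall outer",28.5,12.2);pr("block in",-36,3);pr("block out",-48,3)
pr("body top raised 3 at lip",19.5,10)
E
```

```text
flat top edge [287. 147.]
flat top edge if not fwd (-3) [287. 135.]
flat bottom [288. 154.]
body end top [288. 335.]
lip top edge [287. 322.]
lip low edge [287. 321.]
wall outer [287. 356.]
block in [287. 105.]
block out [287.  55.]
body top raised 3 at lip [287. 321.]
```

The flat end, lip, wall and block all project within about 2 px of where a fully seated cell should appear, so I'm handing the job in.

```bash
python3 -c "
from rig import ctrl
print(ctrl.finish_job())"
```

```text
the job is handed in; nothing more can be done
None
```

The cell is in the clock's battery bay, level, with its flat end on the spring and its button end under the lip. It was released and the job handed in at about 11.5 s, with spring force never above about 13 N and no bystanders touched.

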